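Let a jade bar down the roll-off rack and catch it into its seat

ROBOT

A 6-joint arm with a two-finger parallel gripper is mounted at the origin on the work surface. World frame = base frame: x ahead of the robot, y to its left, z up, the work surface at z = 0. Lengths are in m, angles in rad, forces in N, time in s.
With the tool pointing down it reaches from about 0.275 to 0.725 m from the base axis. Payload 15.9 kg.
Tool frame: the origin (TCP) lies at the very end of the fingers, on their centre line; the grasp point (between the pads) lies 19 mm behind it; z points along the fingers, y is the line along which they close (so a half turn about z gives the same grasp; the last joint's range is limited). The gripper opens to 85 mm and grips with 20 to 120 N. Pads are 22 mm wide; open, the fingers measure 114 mm over their backs; the gripper's body (76 mm by 85 mm) begins 54 mm behind the grasp point. The pads swing forward as they close: fully open they stand 13 mm farther back than shut.
Start: joints at [1.289, 0.213, -0.034, 1.323, 0, 1.571], TCP at [0.139, 0.48, 0.231] pointing down, gripper open.
Joint ranges: [-2.98, 2.98], [-0.74, 1.72], [-1.14, 1.35], [-2.1, 2.04], [-1.57, 1.44], [-3.14, 3.14]. Speed limits (rad/s): [1.89, 1.89, 2.39, 2.57, 3.14, 3.14].

INTERFACE

Orientations are given as a unit quaternion [w, x, y, z].
In Python, from bench import manip gives the robot as it stands. The module is installed in compiled form; this text tells all that it offers.
- The arm moves only by the tool arm_command, never from a script. Its argument "increments" is a list that holds one entry, the list of rows, each a list of 5 numbers: the opening, from 0 (shut) to 1 (fully open), then the shift along the tool's x, y, z in cm, then the turn about the tool's z in degrees. In form: [[[jaw, tx, ty, tz, spin], ...]]. A call has 1 to 10 rows; each row shifts and turns the commanded pose from where the row before left it, along the tool's axes as they then stand; what a row does not reach is not made up. A row lasts 1/8 s, in which the tool goes at most 62.5 mm and 10.7 degrees, less where a joint would pass 70% of its speed; a pose out of reach is approached as far as the arm can. A call is refused whole if a number of a shift passes 6.25 or a number of a turn 10.7, either way. A call with a gripper value outside its range is refused whole. The fingers move at their own pace and stop on an object; "squeeze" is the grip in N (left out, the last holds). Time passes only in rows, so rows that do not move let the fingers close. It gives the time, the measured TCP pose, the force, the opening and the grip force at its end, in the units of the state.
- manip.get_obs(): the state, without advancing time (a new reading comes with each control period).
- manip.capture(name): name is "scene" or "top" or "wrist"; returns a dict with "img" (400x640x3 uint8, red, green, blue), "vfov" (degrees; the focal length in pixels is half the picture's height over the tangent of half this angle, whatever the lens; pixels are square), "cx", "cy" (the principal point, pixels), "k1" (the pictures are not rectified: a ray, as slopes to the right and down, at radius r is drawn at 1 + k1 r^2 times it, then the intrinsics apply), "rvec" (rotation vector, rad) and "tvec" (3), from world to camera coordinates, as OpenCV has them. Camera axes: x right, y down, z forward; pixel columns grow to the right and rows downward; lengths in m; the calibration is good to about 2 mm. A picture is of the moment at which its call begins. There is no depth.
- manip.sign_off(): hands the job in; it is judged then, once.
The state is a dict: "t": time; "qpos": joint angles; "qd": joint speeds; "effort": joint torques, N m; "eef_pos": TCP position; "tool_rot": TCP orientation; "contact_force": force on the tool from outside, world axes, zero at the start; "torque": the same for the moment, N m; "width": finger opening in m; "grip_force": force on a finger pad.
Only numpy, scipy, OpenCV 4.12 (cv2) and the standard library are available. Lean on these libraries where they do the work, as an engineer would, in place of code of your own. Each camera call takes 0.05 s, during which the arm holds its last target. There are 200 camera calls.

TASK

Press the red treadle so that the jade bar is let go and rolls down the rails by itself. Once it is out from under the rod guard, run the fingers along just ahead of it so that it comes up against them softly at nearly its own speed, and slow it in one smooth run into the seat at the low end, without stopping it short on the rails. Polished jade chips: never let it run into a still hand, never pinch it, never let it run off the end; finish with the bar still in its seat and the hand clear, the other pieces on the bench untouched.

Things in the scene. Friction and masses are not known exactly. Their poses are not given: they have to be found in the camera images.
- rack: Fixed green roll-off rack. Origin on the bench under its middle; its y (called u) runs downhill, x across, z up. Two steel rods 12 mm thick, centres 68 mm apart, u = -315 to 280 mm. Rod-top height: 100 mm - 0.075 u from u = -160 to 215 mm (slope 0.075); above u = -160 mm (there 112 mm) the slope is only 0.03. Side fences 100 mm apart, tops 12 mm over the rod tops; frame 130 mm wide.
- guard_exit (a point): Lower end of the rod guard, u = -45 mm, on the middle line at rod-top height. Three steel rods on yellow hoops (to 72 mm over the rod tops, 60 mm to each side) cover the rails from u = -315 to -41 mm; the hand cannot reach the bar there. The bar comes out here 1.5 to 2.7 s after release, at about 0.21 m/s; its centre line is 25 mm over the rod tops.
- seat (a point): Centre of the bar when it rests in the seat: u = 239 mm, 106 mm above the bench, marked orange on both fences. The rods dip 3.5 mm from u = 215 to 240 mm, then rise 4.2 mm to a lip at u = 264 mm. A bar arriving slower than about 0.15 m/s stays (it may rock a few seconds); at 0.24 m/s and more it rolls over the lip.
- rail_end (a point): Open end of the rods: u = 280 mm, middle line, rod-top height (85 mm). Left alone the bar rolls off here and drops into the fixed blue tray beyond (u = 290 to 460 mm, 170 mm wide, 50 mm high).
- bar: Loose dark-green veined jade cylinder, diameter 50 mm, length 90 mm, nominally 0.5 kg (0.35 to 0.65). Origin at its centre, x along its axis, across the rails. Starts against the toe, u = -281 to -211 mm. Once free it creeps at 0.04 to 0.08 m/s to u = -160 mm, then gains 0.2 m/s2, tailing off to 0.25 to 0.32 m/s near the seat. Chips at a knock or squeeze over 15 N; do not grip it.
- treadle (a joint): Release treadle, hinged behind the rails on a gate that is clamped anywhere along the holding part of the rack. In rad: 0 = up, its orange toe stands about 12 mm over the rod tops and holds the bar; 0.29 = fully down on its stop; the bar is free from about 0.2. Takes about 2 N on the pad; it stays where it is left (stiff hinge, no spring).
- pad (a point): Point to press on the top face of the red treadle pad, on the robot's side of the rack, 138 mm from its middle line; 91 mm above the bench when up, 53 mm lower at 0.25 rad, 61 mm lower on its stop, moving also 15 mm inward. The pad is level, 40 mm wide, 210 mm long: from 160 mm uphill to 40 mm downhill of this point.
- disc_a: Finished jade chess disc, 52 mm diameter, 22 mm high, loose on the bench; origin under its middle. Leave it alone.
- disc_b: Second jade chess disc, same size. Leave it alone.
- handpiece: Blue engraving handpiece about 135 mm long, 22 mm thick, lying loose on the bench along its x axis; origin on its underside near the middle. Leave it alone.

How it is judged:
On the way, in this order (a step that is already met when the one before it is completed fails the run):
1. the treadle is pressed while the bar still lies under the guard (value of joint treadle above 0.12 rad and y of bar in the frame of rack below -0.08 m).
2. the bar rolls out from under the guard by itself (y of bar in the frame of rack between -0.06 and 0.2 m and linear speed of bar above 0.12 m/s and contact force between bar and the fingers below 0.05 N).
3. the fingers run along with the bar, within touch of it, while it is still rolling (distance between the grasp point and bar below 0.06 m and linear speed of bar above 0.16 m/s and y of bar in the frame of rack between 0 and 0.23 m), for 0.2 s.
4. the bar settles in the seat (distance between bar and seat below 0.012 m and linear speed of bar below 0.03 m/s), for 0.4 s.
At the end, for the whole second after the job is handed in: The bar lies in the seat, its centre within 12 mm of the seat point and its axis square across the rails within 0.12 rad, slower than 0.03 m/s, with the hand off it (all of step 4 and angle between the x axis of bar and the x axis of rack, either way round below 0.12 rad); the robot touches nothing.
It fails at once if the bar is knocked or pinched by the fingers or the arm with more than 15 N (contact force between bar and the fingers above 15 N or contact force between bar and the arm above 15 N).
It fails at once if the bar is blocked: it is stopped on the rails outside the guard, short of the seat (y of bar in the frame of rack between -0.03 and 0.18 m and linear speed of bar below 0.03 m/s).
It fails at once if the bar runs off the end of the rails (y of bar in the frame of rack above 0.28 m or z of bar in the frame of rack below 0.08 m).
It fails at once if a chess disc is moved (distance of any of disc_a, disc_b from where it was at the start of the episode above 0.02 m).
It fails at once if the handpiece is moved (distance of handpiece from where it was at the start of the episode above 0.02 m).
It also fails if it takes over 29 s, if anything falls off the work surface, if the arm or the gripper's body presses on something with over 40 N, if the wrist force passes 120 N, or if a joint passes its speed limit or range.

## Working session

There is one attempt and no reset: what is moved stays moved. The work goes in short steps, Python scripts to look and compute and a tool call to move; the robot and the scene stay as the last step left them, time stands still between calls to the robot, and variables do not carry over. Pictures are saved under pics/ and viewed, at most 10 in all, crops included, and the job is handed in when it is done.

Besides the shell and the picture viewer there is one more tool, called after ">>>" by a JSON object that holds its "api" and its "payload". arm_command: Moves the arm, as the interface text tells. Its arguments: {"type":"object","properties":{"increments":{"type":"array","items":{"type":"array","items":{"type":"array","items":{"type":"number"}}}},"squeeze":{"type":"number"}},"required":["increments"]}

```bash
mkdir -p pics; cat > h.py <<'E'
import numpy as np, cv2
from bench import manip
def cam(c):
    f=200/np.tan(np.radians(c["vfov"])/2); R=cv2.Rodrigues(np.array(c["rvec"],float))[0]; t=np.array(c["tvec"],float).ravel()
    K=np.array([[f,0,c["cx"]],[0,f,c["cy"]],[0,0,1.]]); D=np.array([c["k1"],0,0,0.]); return K,D,R,t
def ray(c,px):
    K,D,R,t=cam(c); p=cv2.undistortPoints(np.array(px,float).reshape(-1,1,2),K,D).reshape(-1,2)
    return -R.T@t, np.c_[p,np.ones(len(p))]@R
def onz(c,px,z):
    o,d=ray(c,px); return o+d*((z-o[2])/d[:,2])[:,None]
def proj(c,P):
    K,D,R,t=cam(c); return cv2.projectPoints(np.array(P,float).reshape(-1,3),cv2.Rodrigues(R)[0],t,K,D)[0].reshape(-1,2)
def save(c,n): cv2.imwrite(f"pics/{n}.png",c["img"][:,:,::-1])
E
python3 - <<'E'
from h import *
import pickle
print(manip.get_obs())
d={}
for n in("scene","top"):
    c=manip.capture(n);d[n]=c;save(c,n+"0");print({k:v for k,v in c.items() if k!="img"}, ray(c,[[320,200]]))
pickle.dump(d,open("c0.pkl","wb"))
E
```

```text
{'t': 0.0, 'qpos': array([ 1.28902991e+00,  2.13351108e-01, -3.50631055e-02,  1.32348839e+00,
        1.00903438e-05,  1.57079190e+00]), 'qd': array([-8.41627054e-04,  7.22725298e-04, -1.99662039e-05,  1.60305353e-04,
        2.88272189e-04, -4.25489973e-04]), 'effort': array([ 1.39603937e-03, -6.86152053e+01,  4.87118912e+01,  1.71395391e-02,
       -7.92223204e-05,  2.12511685e-05]), 'eef_pos': array([0.13892934, 0.47995898, 0.23081709]), 'tool_rot': array([-8.26667124e-05,  1.40415416e-01,  9.90092523e-01, -5.46949041e-04]), 'contact_force': array([ 0.20187422,  0.60169184, -0.95141634]), 'torque': array([-0.01322433, -0.0488181 ,  0.00515747]), 'grip_force': 0.0, 'width': 0.08526940220396449}
{'vfov': 46.14406675504635, 'cx': 316.69306002964464, 'cy': 194.70902801150896, 'k1': 0.020709228560997422, 'rvec': array([ 0.90680532,  2.51636101, -1.02108266]), 'tvec': array([ 0.39218996, -0.15860558,  1.57145292])} (array([1.09890572, 0.66454735, 0.99960792]), array([[-0.46357462, -0.51696781, -0.71973568]]))
{'vfov': 44.15912830107187, 'cx': 312.531125479857, 'cy': 200.7095928104588, 'k1': -0.03333363161651045, 'rvec': array([ 2.09178603, -2.13916064,  0.1365691 ]), 'tvec': array([0.03977578, 0.55311842, 1.07283489])} (array([ 0.36607532, -0.01429495,  1.15077423]), array([[ 0.1687872 ,  0.02203631, -0.98552363]]))
```

View pics/scene0.png

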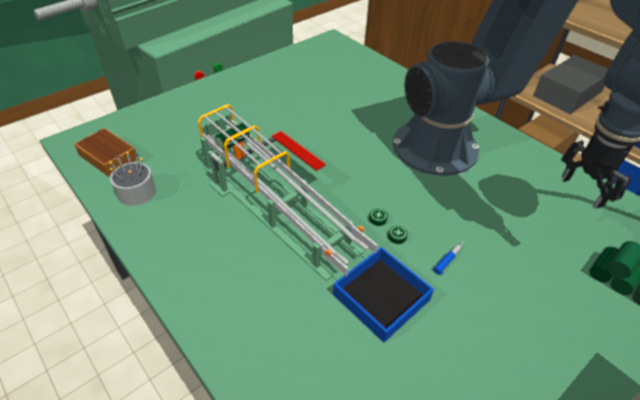

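View pics/top0.png

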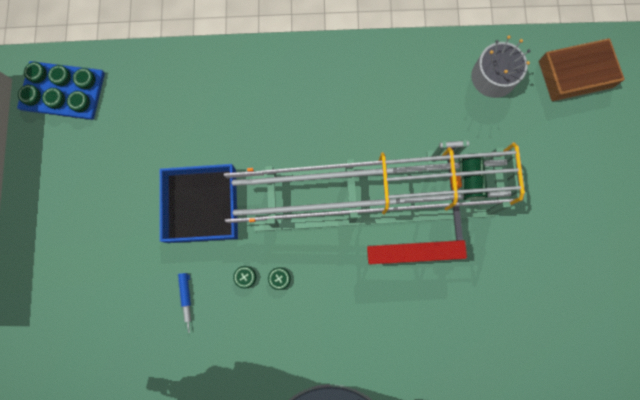

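The pictures show the rack running downhill to the left in the top view. The orange seat marks are near (250,170) and (251,220), the hoops near x=385, 453 and 518, and the red pad spans (367–467, 252). The discs are at (245,277) and (279,279).

```bash
python3 - <<'E'
from h import *
import pickle
d=pickle.load(open("c0.pkl","rb"))
def blobs(c,lo,hi,mn):
    h=cv2.cvtColor(c["img"],cv2.COLOR_RGB2HSV); m=cv2.inRange(h,lo,hi)
    n,l,s,ce=cv2.connectedComponentsWithStats(m); return [(s[i].tolist(),ce[i].round(1).tolist(),l==i) for i in range(1,n) if s[i][4]>=mn]
for n in d:
    c=d[n]
    for nm,lo,hi,mn in(("orange",(5,170,140),(16,255,255),5),("yellow",(18,150,120),(32,255,255),25),("red",(0,180,100),(3,255,255),150)):
        for s,ce,m in blobs(c,lo,hi,mn): print(n,nm,s,ce,onz(c,[ce],.094).round(4).tolist())
c=d["top"]
h=cv2.cvtColor(c["img"],cv2.COLOR_RGB2HSV)
for n in d:
    s,ce,m=max(blobs(d[n],(0,180,100),(3,255,255),150),key=lambda b:b[0][4] if b[1][0]>230 else 0)
    cn=cv2.findContours(m.astype(np.uint8),0,2)[0][0]; b=cv2.boxPoints(cv2.minAreaRect(cn)); print(n,b.tolist(),onz(d[n],b,.091).round(4).tolist())
for nm,p,z in(("disc",[[245,277],[279,279]],.02),("hand",[[184,275],[188,330]],.012),("hoop",[[385,154],[386,210],[452,151],[455,206],[515,146],[521,201]],.15)): print(nm,onz(c,p,z).round(3).tolist())
im=cv2.resize(c["img"][130:290,220:540],None,fx=2.5,fy=2.5,interpolation=cv2.INTER_CUBIC);cv2.imwrite("pics/crop.png",im[:,:,::-1])
E
```

```text
scene orange [240, 142, 4, 4, 10] [241.5, 143.5] [[0.5464, -0.3155, 0.094]]
scene orange [76, 144, 34, 21, 85] [91.2, 154.7] [[0.9132, -0.5426, 0.094]]
scene orange [127, 147, 6, 5, 12] [129.9, 149.2] [[0.8165, -0.4972, 0.094]]
scene orange [234, 146, 11, 13, 78] [238.2, 152.3] [[0.5767, -0.2874, 0.094]]
scene orange [119, 152, 6, 5, 15] [121.7, 154.1] [[0.8444, -0.4911, 0.094]]
scene orange [111, 158, 5, 3, 8] [113.0, 159.1] [[0.8729, -0.4856, 0.094]]
scene orange [359, 226, 4, 5, 13] [360.6, 228.2] [[0.4999, 0.1546, 0.094]]
scene orange [327, 250, 4, 6, 15] [328.2, 252.2] [[0.6138, 0.1601, 0.094]]
scene yellow [198, 104, 34, 33, 125] [210.2, 116.0] [[0.547, -0.4939, 0.094]]
scene yellow [223, 126, 36, 41, 179] [235.1, 140.6] [[0.5537, -0.3391, 0.094]]
scene yellow [254, 151, 36, 41, 196] [270.0, 164.9] [[0.5366, -0.1836, 0.094]]
scene red [273, 132, 52, 38, 516] [298.5, 150.4] [[0.4323, -0.1828, 0.094]]
top orange [248, 169, 5, 2, 10] [250.0, 169.5] [[0.6195, 0.1627, 0.094]]
top orange [457, 177, 4, 10, 31] [458.2, 181.5] [[0.58, -0.2914, 0.094]]
top orange [250, 220, 5, 2, 7] [251
[... 417 characters left out ...]
25], [324.171875, 163.76882934570312], [318.52410888671875, 171.36407470703125]] [[0.4532, -0.2862, 0.091], [0.4168, -0.3058, 0.091], [0.4094, -0.0919, 0.091], [0.4433, -0.0773, 0.091]]
top [[367.5963134765625, 246.44021606445312], [464.35296630859375, 240.4859619140625], [465.40460205078125, 257.5751037597656], [368.64794921875, 263.52935791015625]] [[0.4441, -0.0903, 0.091], [0.452, -0.2966, 0.091], [0.4157, -0.2964, 0.091], [0.4078, -0.0912, 0.091]]
disc [[0.386, 0.186, 0.02], [0.38, 0.108, 0.02]]
hand [[0.393, 0.33, 0.012], [0.269, 0.318, 0.012]]
hoop [[0.631, -0.129, 0.15], [0.513, -0.126, 0.15], [0.634, -0.268, 0.15], [0.518, -0.267, 0.15], [0.641, -0.399, 0.15], [0.525, -0.401, 0.15]]
```

View pics/crop.png

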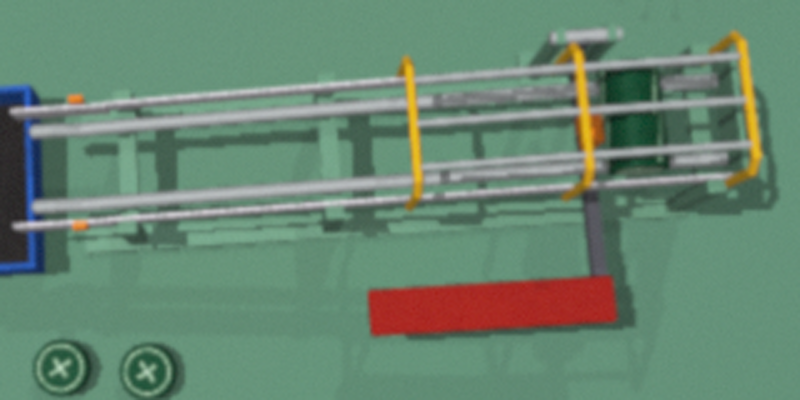

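The crop shows both seat marks, the hoops, the pad, and the bar waiting just uphill of the toe at about crop (635,120). This puts the rack origin near (0.570, -0.080) with a yaw of about 0.041. First I'll turn the hand to the rack axes and shut the fingers.

>>> {"api": "arm_command", "payload": {"increments": [[[0,0,0,0,10.2],[0,0,0,0,10.2],[0,0,0,0,10.2],[0,0,0,0,10.2],[0,0,0,0,10.2],[0,0,0,0,10.2],[0,0,0,0,10.2]]]}}

```text
t: 0.98
eef_pos: [0.139, 0.4801, 0.231]
tool_rot: [0.0, 0.694, 0.72, -0.0]
contact_force: [0.5, -0.1, 0.4]
width: 0.0001
grip_force: 0.0
```

```bash
cat >> h.py <<'E'
from scipy.spatial.transform import Rotation as Ro
O=np.array([.5696,-.0798]); eu=np.array([-.041,.9992]); ex=np.array([.9992,.041])
def loc(p): d=np.array(p)[:2]-O; return np.r_[d@ex,d@eu,p[2]]
def st():
    o=manip.get_obs(); R=Ro.from_quat(np.roll(o["tool_rot"],-1)).as_matrix()
    print("t",round(o["t"],3),"loc mm",(loc(o["eef_pos"])*1e3).round(1),"F",o["contact_force"].round(1),"w",round(o["width"],3),"q",o["qpos"].round(2))
    print("toolx ang",np.degrees(np.arctan2(R[1,0],R[0,0])).round(2),"z",R[:,2].round(3)); return o,R
E
python3 -c "
from h import *
o,R=st()"
```

```text
t 0.975 loc mm [-407.3  577.1  231. ] F [ 0.5 -0.1  0.4] w 0.0 q [ 1.29  0.21 -0.03  1.32  0.    2.82]
toolx ang 92.12 z [-0.    -0.001 -1.   ]
```

>>> {"api": "arm_command", "payload": {"increments": [[[0,-4.3,1.9,0,0],[0,-4.3,1.9,0,0],[0,-4.3,1.9,0,0],[0,-4.3,1.9,0,0],[0,-4.3,1.9,0,0],[0,-4.3,1.9,0,0],[0,-4.3,1.9,0,0],[0,-4.3,1.9,0,0],[0,-4.3,1.9,0,0],[0,-4.3,1.9,0,0]]]}}

```text
t: 2.22
eef_pos: [0.3476, 0.0573, 0.2313]
tool_rot: [0.0, 0.692, 0.722, 0.0]
contact_force: [1.3, 0.6, -0.9]
width: -0.0
grip_force: 0.0
```

>>> {"api": "arm_command", "payload": {"increments": [[[0,-4.3,1.8,0.5,0],[0,-4.3,1.8,1,0],[0,-4.3,1.8,2,0],[0,-4.3,1.8,2,0],[0,0,0,2,0],[0,0,0,2,0],[0,0,0,0,0]]]}}

```text
t: 3.1
eef_pos: [0.4255, -0.1098, 0.1352]
tool_rot: [-0.001, 0.692, 0.722, -0.001]
contact_force: [0.5, 0.8, 0.5]
width: -0.0002
grip_force: 0.0
```

```bash
python3 -c "
from h import *
o,R=st()
c=manip.capture('scene');save(c,'s1');o,R=st()
import pickle;pickle.dump(c,open('s1.pkl','wb'))"
```

```text
t 3.1 loc mm [-145.2  -24.   135.2] F [0.5 0.8 0.5] w -0.0 q [-0.25  0.14 -0.38  1.06 -0.    1.28]
toolx ang 92.44 z [-0.003  0.001 -1.   ]
t 3.15 loc mm [-144.6  -24.1  136.2] F [0.7 0.3 0.6] w 0.0 q [-0.25  0.13 -0.37  1.06 -0.    1.28]
toolx ang 92.45 z [-0.001  0.    -1.   ]
```

View pics/s1.png

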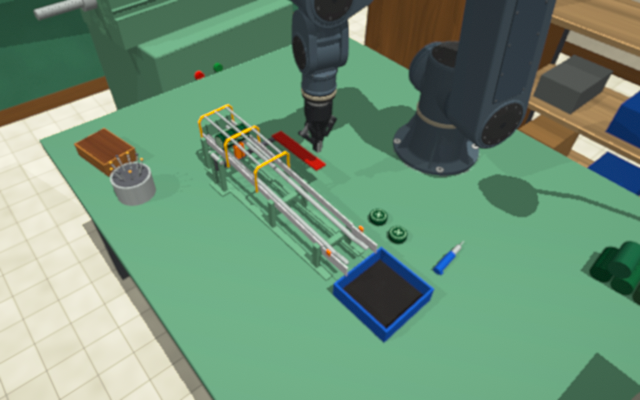

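The hand is over the low end of the pad at (320,150) and well clear of the hoops. Next I'll check that both views can track the bar.

```bash
cat >> h.py <<'E'
def rodtop(u): return .112-.03*(u+.16) if u<-.16 else .1-.075*u
def bar(c,u0=-.34,u1=.02,dbg=0):
    # dark green pixels near the bar's line between the rails
    us=np.linspace(u0,u1,30); P=[np.r_[O+eu*u+ex*s,rodtop(u)+.025] for u,s in [(a,-.04) for a in us]+[(a,.04) for a in us[::-1]]]
    m0=np.zeros((400,640),np.uint8); cv2.fillPoly(m0,[proj(c,P).round().astype(np.int32)],255)
    h=cv2.cvtColor(c["img"],cv2.COLOR_RGB2HSV); m=cv2.inRange(h,(55,120,15),(95,255,95))&m0
    m=cv2.morphologyEx(m,cv2.MORPH_CLOSE,np.ones((5,5)))
    n,l,s,ce=cv2.connectedComponentsWithStats(m)
    if n<2: return None
    i=1+np.argmax(s[1:,4]); z=.13
    for _ in range(4): p=onz(c,[ce[i]],z)[0]; z=rodtop(loc(p)[1])+.025
    return s[i].tolist(),(loc(p)*1e3).round(1).tolist()
E
python3 - <<'E'
from h import *
import pickle
d=pickle.load(open("c0.pkl","rb")); print(bar(d["top"]),bar(d["scene"]),bar(pickle.load(open("s1.pkl","rb"))))
c=manip.capture("top"); print(bar(c)); h=cv2.cvtColor(c["img"],cv2.COLOR_RGB2HSV); print(h[165:185:4,474])
E
```

```text
([464, 176, 19, 13, 214], [-9.4, -230.9, 139.1]) ([216, 126, 25, 16, 106], [1.0, -251.4, 139.7]) ([227, 126, 14, 9, 53], [-17.7, -251.5, 139.7])
([462, 158, 19, 13, 204], [28.5, -230.2, 139.1])
[[ 74 155  84]
 [ 74 159  85]
 [ 99  10 171]
 [ 74 151  88]
 [ 74 150  90]]
```

>>> {"api": "arm_command", "payload": {"increments": [[[0,0,0,2,0],[0,0,0,1.5,0],[0,0,0,1,0],[0,0,0,0,0]]]}}

```text
t: 3.7
eef_pos: [0.4266, -0.1099, 0.0914]
tool_rot: [-0.0, 0.692, 0.722, -0.0]
contact_force: [0.4, 0.3, -0.3]
width: 0.0005
grip_force: 0.0
```

>>> {"api": "arm_command", "payload": {"increments": [[[0,0,0.2,1.2,0],[0,0,0.3,1.2,0],[0,0,0.3,0.8,0],[0,0,0,0,0]]]}}

```text
t: 4.2
eef_pos: [0.4342, -0.1095, 0.0586]
tool_rot: [-0.001, 0.692, 0.722, -0.0]
contact_force: [-0.5, 0.4, 0.2]
width: 0.0001
grip_force: 0.0
```

```bash
python3 -c "
from h import *
o,R=st()
c=manip.capture('top');save(c,'t2');print(bar(c))
h=cv2.cvtColor(c['img'],cv2.COLOR_RGB2HSV);m=cv2.inRange(h,(0,180,80),(4,255,255));ys,xs=np.where(m);print(len(xs),xs.mean(),ys.mean(),xs.min(),xs.max())"
```

```text
t 4.2 loc mm [-136.5  -24.1   58.6] F [-0.5  0.4  0.2] w 0.0 q [-0.25  0.22 -0.48  0.87  0.    1.28]
toolx ang 92.46 z [-0.001  0.    -1.   ]
([459, 176, 23, 13, 253], [-9.2, -223.8, 138.9])<string>:5: RuntimeWarning: Mean of empty slice.
  ret = ret.dtype.type(ret / rcount)
Traceback (most recent call last):
ValueError: zero-size array to reduction operation minimum which has no identity
```

```bash
python3 -c "
from h import *
c=manip.capture('scene');t=manip.capture('top');print(bar(t),manip.get_obs()['t'])
a=cv2.resize(c['img'][80:230,180:400],None,fx=3.4,fy=3.4,interpolation=2)[:, :748];b=t['img'][100:290,220:560]
cv2.imwrite('pics/s3.png',a[:,:,::-1]);cv2.imwrite('pics/t3.png',cv2.resize(b,None,fx=2,fy=2)[:,:,::-1])"
```

```text
([458, 176, 23, 13, 256], [-9.1, -221.8, 138.9]) 4.35
```

View pics/s3.png

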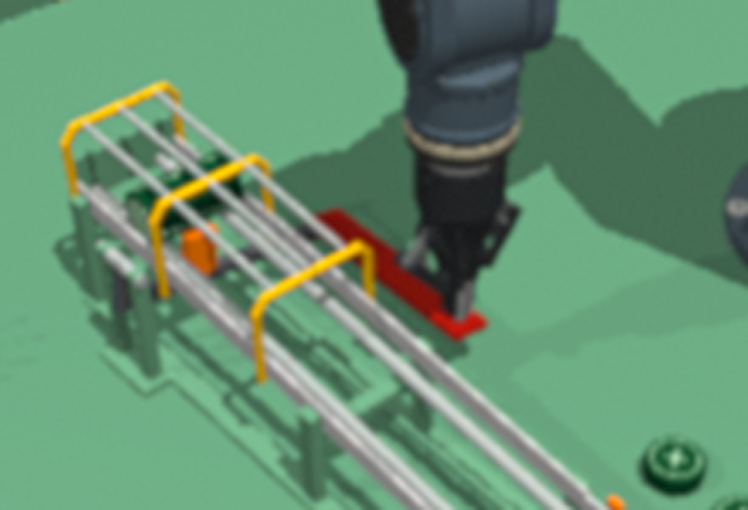

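View pics/t3.png

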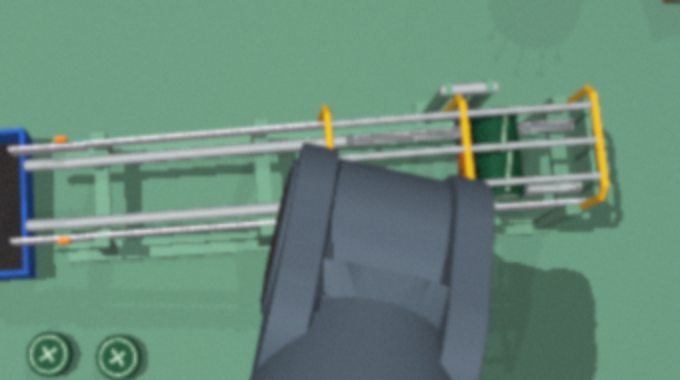

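The scene view shows the pad part way down with the fingers on it. The bar is still behind the toe at about (215,195) in the crop. Now I'll press it the rest of the way.

>>> {"api": "arm_command", "payload": {"increments": [[[0,0,0.3,1.2,0],[0,0,0.2,1.1,0],[0,0,0,0,0]]]}}

```text
t: 4.72
eef_pos: [0.4389, -0.1092, 0.0352]
tool_rot: [-0.001, 0.692, 0.722, -0.0]
contact_force: [-0.0, 0.3, 0.2]
width: 0.0001
grip_force: 0.0
```

>>> {"api": "arm_command", "payload": {"increments": [[[0.2,0.8,0,-4.5,0],[0.5,2,1,-3.8,0],[0.5,2,4,0,0],[0.5,2,4.1,0,0],[0.5,1.6,4.1,1.0,0]]]}}

```text
t: 5.35
eef_pos: [0.5695, -0.0189, 0.1099]
tool_rot: [0.001, 0.692, 0.722, 0.0]
contact_force: [-0.2, -1.5, 0.1]
width: 0.0428
grip_force: 0.0
```

```bash
python3 -c "
from h import *
o,R=st()
c=manip.capture('top');print(bar(c));save(c,'t4')
o,R=st();d=manip.capture('scene');save(d,'s4');print(bar(d));o,R=st()"
```

```text
t 5.35 loc mm [  2.4  60.9 109.9] F [-0.2 -1.5  0.1] w 0.043 q [-0.03  0.4  -0.08  1.08 -0.    1.49]
toolx ang 92.47 z [ 0.001 -0.    -1.   ]
([458, 177, 8, 12, 89], [-9.1, -206.6, 138.4])
t 5.4 loc mm [  5.5  62.6 107.7] F [-6.6  2.6 -2.9] w 0.043 q [-0.03  0.41 -0.08  1.08  0.    1.5 ]
toolx ang 92.54 z [ 0.001  0.001 -1.   ]
([229, 137, 23, 19, 168], [5.8, -187.5, 137.8])
t 5.45 loc mm [  3.   61.6 107.8] F [-2.  -0.   0.4] w 0.043 q [-0.03  0.41 -0.08  1.08  0.    1.49]
toolx ang 92.56 z [-0.001  0.    -1.   ]
```

>>> {"api": "arm_command", "payload": {"increments": [[[0.5,0,-0.2,0,0],[0.5,0,0,0,0]]]}}

```text
t: 5.7
eef_pos: [0.565, -0.0204, 0.1096]
tool_rot: [-0.0, 0.692, 0.722, -0.0]
contact_force: [0.7, -0.6, 0.3]
width: 0.0428
grip_force: 0.0
```

```bash
python3 -c "
from h import *
for n in ('top','scene'):
    t=manip.get_obs()['t'];c=manip.capture(n);print(t,bar(c));save(c,n+'5')
o,R=st()
a=cv2.imread('pics/top5.png')[110:260,330:550];b=cv2.imread('pics/scene5.png')[90:240,180:400]
cv2.imwrite('pics/m5.png',cv2.resize(np.vstack([a,b]),None,fx=2,fy=2,interpolation=2))"
```

```text
5.7 ([435, 178, 16, 13, 182], [-8.8, -167.7, 137.2])
5.75 ([229, 137, 32, 21, 277], [-2.3, -173.1, 137.4])
t 5.8 loc mm [ -1.8  59.6 109.8] F [0.2 0.1 1.6] w 0.043 q [-0.04  0.4  -0.09  1.08 -0.    1.49]
toolx ang 92.42 z [ 0. -0. -1.]
```

View pics/m5.png

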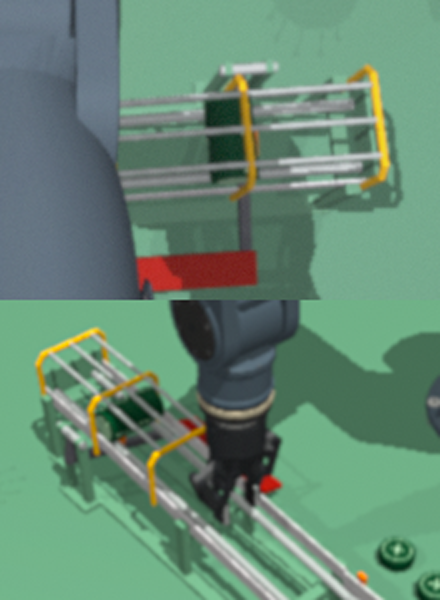

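The bar is just clearing the middle hoop, with its left edge at top px x≈434. That puts u near -174 at t=5.70.

>>> {"api": "arm_command", "payload": {"increments": [[[0.5,0,0,0,0],[0.5,0,0,0,0]]]}}

```text
t: 6.05
eef_pos: [0.5658, -0.0201, 0.1095]
tool_rot: [0.0, 0.692, 0.722, 0.0]
contact_force: [-1.2, -0.3, -0.8]
width: 0.0427
grip_force: 0.0
```

```bash
python3 -c "
from h import *
for n in ('top','top','top'):
    t=manip.get_obs()['t'];c=manip.capture(n);print(t,bar(c))
o,R=st()"
```

```text
6.05 ([424, 178, 24, 13, 252], [-9.3, -152.6, 136.4])
6.1 ([421, 161, 22, 13, 233], [28.2, -148.4, 136.1])
6.15 ([418, 161, 22, 13, 242], [28.6, -143.2, 135.7])
t 6.2 loc mm [ -1.3  60.  109.3] F [-0.6 -0.3 -0.1] w 0.042 q [-0.04  0.4  -0.09  1.08 -0.    1.49]
toolx ang 92.45 z [-0. -0. -1.]
```

>>> {"api": "arm_command", "payload": {"increments": [[[0.5,-0.8,0.1,-0.05,0],[0.5,-0.7,0,-0.05,0]]]}}

```text
t: 6.45
eef_pos: [0.5676, -0.0355, 0.1103]
tool_rot: [0.0, 0.692, 0.722, -0.0]
contact_force: [0.6, 0.0, 0.1]
width: 0.0429
grip_force: 0.0
```

```bash
python3 -c "
from h import *
for n in ('top','scene','top'):
    t=manip.get_obs()['t'];c=manip.capture(n);print(t,bar(c),bar(c,-.34,-.06));save(c,n+'6')
o,R=st()"
```

```text
6.45 ([401, 180, 21, 13, 233], [-9.3, -102.5, 132.7]) ([401, 180, 21, 13, 233], [-9.3, -102.5, 132.7])
6.5 ([245, 154, 20, 15, 104], [5.8, -109.1, 133.2]) ([245, 154, 20, 15, 104], [5.8, -109.1, 133.2])
6.55 ([401, 181, 10, 12, 113], [-9.0, -91.2, 131.8]) ([401, 181, 10, 12, 113], [-9.0, -91.2, 131.8])
t 6.6 loc mm [ -0.3  44.4 110.3] F [ 0.8 -0.   0.2] w 0.043 q [-0.06  0.4  -0.08  1.08 -0.    1.47]
toolx ang 92.41 z [ 0. -0. -1.]
```

>>> {"api": "arm_command", "payload": {"increments": [[[0.5,0,0,0,0],[0.5,0,0,0,0],[0.5,1.3,0,0.1,0],[0.5,2.4,0,0.16,0]]]}}

```text
t: 7.1
eef_pos: [0.5659, 0.0028, 0.1076]
tool_rot: [0.0, 0.692, 0.722, 0.0]
contact_force: [-0.5, 0.5, 0.2]
width: 0.0426
grip_force: 0.0
```

```bash
python3 -c "
from h import *
o,R=st();print(o['qd'].round(2))"
```

```text
t 7.1 loc mm [ -0.4  82.7 107.6] F [-0.5  0.5  0.2] w 0.043 q [ 0.    0.4  -0.1   1.08  0.    1.53]
toolx ang 92.41 z [ 0.  0. -1.]
[ 0.36 -0.01 -0.06 -0.04  0.    0.35]
```

>>> {"api": "arm_command", "payload": {"increments": [[[0.5,2.6,0,0.17,0],[0.5,2.6,0,0.17,0]]]}}

```text
t: 7.35
eef_pos: [0.5634, 0.0558, 0.1042]
tool_rot: [-0.0, 0.692, 0.722, 0.0]
contact_force: [-0.4, 0.2, -0.2]
width: 0.0424
grip_force: 0.0
```

>>> {"api": "arm_command", "payload": {"increments": [[[0.5,2.5,0,0.16,0],[0.5,2.3,0,0.15,0],[0.5,2.1,0,0.14,0],[0.5,1.8,0,0.12,0]]]}}

```text
t: 7.85
eef_pos: [0.5597, 0.1424, 0.0985]
tool_rot: [-0.0, 0.692, 0.722, -0.0]
contact_force: [0.1, 0.6, -0.2]
width: 0.0428
grip_force: 0.0
```

```bash
python3 -c "
from h import *
o,R=st();print(o['qd'].round(2))"
```

```text
t 7.85 loc mm [ -0.8 222.4  98.5] F [ 0.1  0.6 -0.2] w 0.043 q [ 0.25  0.43 -0.08  1.07  0.    1.78]
toolx ang 92.48 z [-0.  0. -1.]
[ 0.24  0.06  0.07  0.01 -0.    0.24]
```

>>> {"api": "arm_command", "payload": {"increments": [[[0.5,1.55,0,0.1,0],[0.5,1.3,0,0.06,0],[0.5,1.1,0,0,0],[0.5,0.9,0,0,0],[0.5,0.8,0,0,0],[0.5,0.7,0,0,0],[0.5,0.7,0,0,0]]]}}

```text
t: 8.72
eef_pos: [0.5569, 0.2117, 0.0971]
tool_rot: [0.0, 0.692, 0.722, 0.0]
contact_force: [0.1, 0.8, -0.7]
width: 0.0427
grip_force: 0.0
```

```bash
python3 -c "
from h import *
o,R=st()
t=manip.capture('scene');print(bar(t,.12,.28));save(t,'s7');a=cv2.resize(t['img'][170:320,260:460],None,fx=3,fy=3,interpolation=2);cv2.imwrite('pics/s7c.png',a[:,:,::-1]);c=manip.capture('top');print(bar(c,.12,.28))"
```

```text
t 8.725 loc mm [ -0.7 291.8  97.1] F [ 0.1  0.8 -0.7] w 0.043 q [ 0.36  0.46 -0.02  1.08 -0.    1.89]
toolx ang 92.44 z [ 0. -0. -1.]
([327, 225, 24, 29, 174], [11.4, 231.9, 107.6])
([240, 176, 22, 39, 762], [0.4, 239.0, 107.1])
```

View pics/s7c.png

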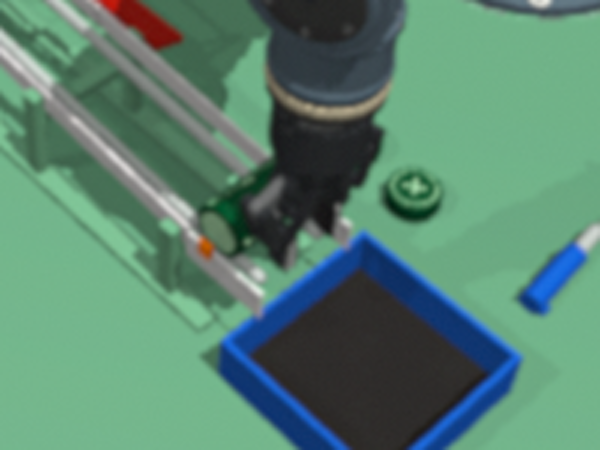

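The bar lies in the seat by the orange mark at crop (205,245), and the top view puts it at u=239. Next I'll move the hand away downhill and up, then let the bar settle.

>>> {"api": "arm_command", "payload": {"increments": [[[0.5,1.0,0,0,0],[0.5,1.5,0,-0.5,0],[0.5,1.5,0,-2,0],[0.5,1,0,-4,0],[0.5,1,0,-4,0],[0.5,0,0,-2,0],[0.5,0,0,0,0],[0.5,0,0,0,0],[0.5,0,0,0,0],[0.5,0,0,0,0]]]}}

```text
t: 10.07
eef_pos: [0.5541, 0.2712, 0.2214]
tool_rot: [-0.0, 0.692, 0.722, -0.0]
contact_force: [0.7, -0.2, 0.6]
width: 0.0425
grip_force: 0.0
```

>>> {"api": "arm_command", "payload": {"increments": [[[0.5,0,0,0,0],[0.5,0,0,0,0],[0.5,0,0,0,0],[0.5,0,0,0,0],[0.5,0,0,0,0],[0.5,0,0,0,0],[0.5,0,0,0,0],[0.5,0,0,0,0],[0.5,0,0,0,0],[0.5,0,0,0,0]]]}}

```text
t: 11.32
eef_pos: [0.5544, 0.2714, 0.222]
tool_rot: [0.0, 0.692, 0.722, 0.0]
contact_force: [-1.0, -0.7, 0.2]
width: 0.0428
grip_force: 0.0
```

```bash
python3 -c "
from h import *
for i in range(5):
    o=manip.get_obs();c=manip.capture('top');print(o['t'],o['contact_force'].round(1),bar(c,.12,.28))
save(c,'t8')"
```

```text
11.325 [-1.  -0.7  0.2] ([240, 176, 22, 39, 757], [0.4, 239.2, 107.1])
11.375 [ 0.5 -0.3 -0. ] ([240, 176, 22, 39, 754], [0.5, 239.2, 107.1])
11.425 [ 0.4 -1.1 -0.4] ([240, 176, 22, 39, 760], [0.6, 239.1, 107.1])
11.475 [0.1 0.7 0. ] ([240, 176, 22, 39, 759], [0.7, 239.0, 107.1])
11.525 [-0.6 -0.6  0.3] ([240, 176, 22, 39, 760], [0.4, 239.2, 107.1])
```

View pics/t8.png

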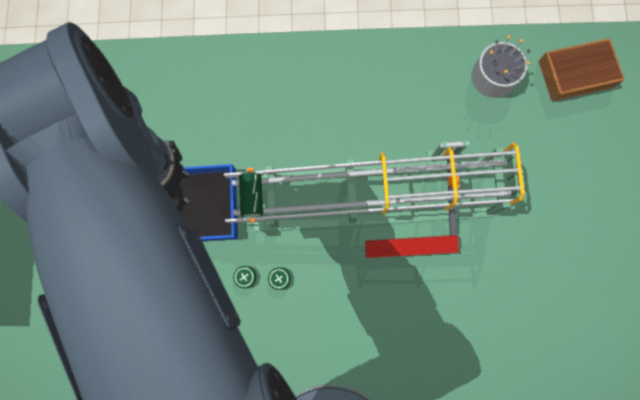

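The bar is at rest and square in the seat at (251,194), and the discs are where they started. The hand is clear over the tray.

```bash
python3 -c "
from bench import manip
print(manip.sign_off())"
```

```text
the job is handed in; nothing more can be done
None
```

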